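Set the bench magnifier over the white tile

ROBOT

A 7-joint arm with a two-finger parallel gripper is mounted at the origin on the work surface. World frame = base frame: x ahead of the robot, y to its left, z up, the work surface at z = 0. Lengths are in mm, angles in rad, forces in N, time in s.
With the tool pointing down it reaches from about 400 to 875 mm from the base axis. Payload 4.4 kg.
Tool frame: the origin (TCP) lies midway between the tips of the shut fingers; the grasp point (between the pads) lies ctrl.tcp_to_grasp behind it (ctrl.tcp_to_grasp is the distance from the TCP to the grasp point, in mm); z points along the fingers, y is the line along which they close (so a half turn about z gives the same grasp; the last joint's range is limited). The gripper opens to 85 mm and grips with 20 to 120 N. Pads are 22 mm wide; open, the fingers measure 114 mm over their backs; the gripper's body (76 mm by 85 mm) begins 54 mm behind the grasp point. The pads swing forward as they close: fully open they stand 13 mm farther back than shut.
Start: joints at [-1.396, 0.628, 0.038, 1.517, -0.027, 0.996, -0.02], TCP at [154.986, 631.266, 231.313] pointing down, gripper open.
Joint ranges: [-3.06, 3.06], [-0.37, 2.12], [-1.25, 1.32], [0.18, 2.47], [-1.1, 4.24], [0.23, 1.98], [-2.94, 2.94]. Speed limits (rad/s): [2.57, 2.57, 3.14, 3.14, 3.14, 3.14, 3.14].

INTERFACE

Orientations are given as [roll, pitch, yaw] about the fixed x, y, z axes, in that order (R = Rz(yaw) Ry(pitch) Rx(roll)).
In Python, from cell import ctrl, get_image, get_calibration, workorder, boxes_of, place_of gives the robot as it stands.
- The arm moves only by the tool play_rows, never from a script. Its argument "series" is a list that holds one entry, the list of rows, each a list of 7 numbers: the shift along the world's x, y, z in cm, then the turn, a rotation vector about the world's x, y, z in degrees, then the closure, from 0 (fully open) to 1 (shut). A call has 1 to 20 rows; each row shifts and turns the commanded pose from where the row before left it; what a row does not reach is not made up. A row lasts 1/8 s, in which the tool goes at most 62.5 mm and 10.7 degrees, less where a joint would pass 70% of its speed; a pose out of reach is approached as far as the arm can. A call with a gripper value outside its range is refused whole. The fingers move at their own pace and stop on an object; the grip force is fixed at half the most. Time passes only in rows, so rows that do not move let the fingers close. It gives the time, the measured TCP pose, the force, the opening and the grip force at its end, in the units of the state.
- ctrl.read_state(): the state, without advancing time (a new reading comes with each control period).
- get_image(name): name is "scene" or "top"; returns (picture, depth): 420x560x3 uint8, red, green, blue; 420x560 float32, mm along the optical axis (not along the pixel's ray), 0 where there is no reading.
- get_calibration(name): a dict with "K" (3x3 intrinsics, pixels), "R" (3x3) and "t" (3): a world point X has camera coordinates R X + t. Camera axes: x right, y down, z forward; pixel columns grow to the right and rows downward; lengths in mm; the calibration is good to about 2 mm. A picture is of the moment at which its call begins. get_calibration takes no time and is no camera call.
- workorder.finish_job(): hands the job in; it is judged then, once.
Trained networks look in the newest picture that a camera, given by its name, has taken for a name from the list of things; names that differ only in an ending like _2 or _b are one class to them, and where a whole thing is asked for, a point or a joint stands for the part that bears it (a point fixed in the world has none). Each returns a list of dicts, best first, with "p" (0 to 1); they miss things now and then, are a little off and sometimes report something else, mostly with a low value. They report only what shows in the picture. A call takes as long as a camera call. They do not tell look-alikes from the thing itself.
- boxes_of(target, camera): "pixel" ([column, row] in pixels, amid what is visible of it).
- place_of(target, camera): "pixel" ([column, row] in pixels: a listed point, or the origin of a listed thing).
The state is a dict: "clock": time; "qpos": joint angles; "qd": joint speeds; "tau": joint torques, N m; "eef_pos": TCP position; "tool_rot": TCP orientation; "force": force on the tool from outside, world axes, zero at the start; "torque": the same for the moment, N m; "width": finger opening in mm; "gripper_force": force on a finger pad.
Only numpy, scipy, OpenCV 4.12 (cv2) and the standard library are available. Lean on these libraries where they do the work, as an engineer would, in place of code of your own. Each camera call takes 0.05 s, during which the arm holds its last target. There are 200 camera calls.

TASK

Gently swing the arm of the bench magnifier round until its lens is centred above the white sample tile, and tip the lens head down so that the lens is level, then let go. Move it by its arm, ring or red tab and keep off the glass; leave the tiles and everything else on the bench where they are.

Things in the scene. Friction and masses are not known exactly. Their poses are not given: they have to be found in the camera images.
- stand: table magnifier on a fixed wooden board 290 x 340 x 18 mm; origin on the bench directly under the axis of its upright steel post (18 mm thick; post and its black hub, 34 mm across, top out at 181 mm), z up, x and y along the board, which reaches 245 mm to -x, 45 mm to +x, 150 mm to -y and 190 mm to +y of the post. It carries the arm, lens head and glass
- swing (a joint): angle of the level arm about the post, rad: 0 = arm points along the -x axis of the stand, positive = swung towards the +y side of the stand. Range -1.2 to 1.3. A friction joint (about 0.3 N m): it stays where it is left.
- tip (a joint): angle of the lens head about the cross hinge at the end of the arm (hinge at mid-height of the arm, 135 mm from the post axis), rad: 0 = lens level, positive = outer end tipped up. Range -0.5 to 1.1, no stop at level. A friction joint (about 0.3 N m): it stays where it is left.
- lens_centre (a point): centre of the round lens, 55 mm outward of the cross hinge, so 190 mm from the post axis and 160 mm above the bench when level. White ring 90 mm across, 70 mm inside, 10 mm thick; x, y in its plane, z square to it (straight up when level).
- tab_top (a point): on the top face of the red thumb tab at the outer end of the lens ring, 118 mm outward of the cross hinge and 5 mm above the mid-plane of the head. The tab is 30 mm wide, 10 mm thick, and runs from the ring (100 mm) to 134 mm outward of the hinge.
- bar_mid (a point): point on the centre line of the level arm, 90 mm from the post axis, 160 mm above the bench. The arm is an aluminium bar 14 mm wide and 16 mm high from the hub at the post to 127 mm out; at 135 mm out a level cross hinge carries the lens head
- glass: the clear glass of the lens, 71 mm across, 4 mm thick, set 3 mm below the ring faces; origin at its centre
- white_tile_top (a point): top centre of the white tile: a loose square plate 44 x 44 x 6 mm lying flat on the wooden board (board 18 mm thick, so this point is 24 mm above the bench)
- blue_tile_top (a point): top centre of the blue tile: a loose square plate 44 x 44 x 6 mm lying flat on the wooden board (board 18 mm thick, so this point is 24 mm above the bench)
- clay_tile_top (a point): top centre of the brown clay tile: a loose square plate 44 x 44 x 6 mm lying flat on the wooden board (board 18 mm thick, so this point is 24 mm above the bench)
- glue_gun: cordless glue gun, 140 mm long, 35 mm high, lying on its side, black and orange; origin under the middle of the barrel
- screwdriver: screwdriver lying on the bench; origin at its middle
- tape: yellow ring of tape, 90 mm across, 24 mm high; origin under its centre
- mug: red mug, 80 mm across, 90 mm high; origin under its centre
- jar: closed jar, 64 mm across, 80 mm high; origin under its centre
- offcut: block of wood 110 x 60 x 35 mm; origin under its centre
Not all that is in view belongs to the job. Of the things shaped like the part that bears white_tile_top, the white one is meant.

How it is judged (in metres and radians):
At the end, for the whole second after the job is handed in: The centre of the lens is within 15 mm (horizontally) of the centre of the white tile, the lens is within 0.12 rad of level, both joints are at rest, and the three tiles and the other loose things are within 10 mm of where they began (horizontal distance between lens_centre and white_tile_top below 0.015 m and angle between lens_centre's own z axis and vertical below 0.12 rad and velocity of joint swing between -0.02 and 0.02 rad/s and velocity of joint tip between -0.02 and 0.02 rad/s and distance of each of white_tile_top, blue_tile_top, clay_tile_top, glue_gun, screwdriver, tape, mug, jar, offcut from where it was at the start of the episode below 0.01 m); the robot touches nothing.
It fails at once if the glass of the lens is touched (contact force between glass and anything else above 0.3 N).
It fails at once if the magnifier is forced (more than 25 N) (contact force between stand and anything else above 25 N).
It fails at once if a tile or another thing on the bench is moved by 10 mm or more (distance of any of white_tile_top, blue_tile_top, clay_tile_top, glue_gun, screwdriver, tape, mug, jar, offcut from where it was at the start of the episode above 0.01 m).
It also fails if it takes over 58 s, if anything falls off the work surface, if the arm or the gripper's body presses on something with over 40 N, if the wrist force passes 120 N, or if a joint passes its speed limit or range.

## Working session

There is one attempt and no reset: what is moved stays moved. The work goes in short steps, Python scripts to look and compute and a tool call to move; the robot and the scene stay as the last step left them, time stands still between calls to the robot, and variables do not carry over. Pictures are saved under pics/ and viewed, at most 10 in all, crops included, and the job is handed in when it is done.

Besides the shell and the picture viewer there is one more tool, called after "Request:" by a JSON object that holds its "api" and its "payload". play_rows: Moves the arm, as the interface text tells. Its arguments: {"type":"object","properties":{"series":{"type":"array"}},"required":["series"]}

```bash
mkdir -p pics; cat > h.py <<'E'
import numpy as np,cv2
from cell import ctrl,get_image,get_calibration,workorder,boxes_of,place_of
def pt(cam,px,depth=None,z=None):
    c=get_calibration(cam);K,R,t=map(np.array,(c["K"],c["R"],c["t"]))
    r=np.linalg.inv(K)@np.array([px[0],px[1],1.])
    o=-R.T@t; d=R.T@r
    if z is not None: return o+d*(z-o[2])/d[2]
    u,v=int(round(px[0])),int(round(px[1])); w=depth[max(v-2,0):v+3,max(u-2,0):u+3]; w=w[w>0]
    return o+d*np.median(w)
E
python3 - <<'E'
from h import *
im={}
for c in("scene","top"):
    p,d=get_image(c); im[c]=p; cv2.imwrite(f"pics/{c}0.png",p[:,:,::-1]); np.save(f"pics/{c}0.npy",d)
    for n in("stand","lens_centre","tab_top","bar_mid","white_tile_top","blue_tile_top","clay_tile_top"):
        for r in place_of(n,c)[:3]:
            print(c,n,np.round(r["pixel"]),round(r["p"],2),np.round(pt(c,r["pixel"],d)))
s=ctrl.read_state();print(s,ctrl.tcp_to_grasp)
E
```

```text
scene stand [305. 281.] 0.9 [735.  -4.  35.]
scene lens_centre [340. 187.] 0.78 [589. 149. 204.]
scene tab_top [346. 167.] 0.74 [565. 178. 248.]
scene bar_mid [324. 215.] 0.72 [651.  78. 166.]
scene white_tile_top [246. 250.] 0.71 [ 540. -106.   27.]
scene white_tile_top [209. 278.] 0.59 [ 607. -224.    7.]
scene white_tile_top [184. 251.] 0.56 [ 462. -268.    8.]
scene blue_tile_top [271. 242.] 0.51 [526. -27.  26.]
scene clay_tile_top [294. 232.] 0.61 [498.  55.  26.]
top stand [272. 175.] 0.91 [685.  12.  40.]
top lens_centre [212. 199.] 0.81 [588. 149. 204.]
top tab_top [196. 203.] 0.79 [572. 180. 241.]
top bar_mid [242. 182.] 0.87 [639.  81. 166.]
top white_tile_top [357. 210.] 0.81 [ 595. -222.    5.]
top white_tile_top [373. 255.] 0.58 [ 475. -267.    5.]
top blue_tile_top [288. 238.] 0.76 [515. -35.  23.]
top clay_tile_top [252. 240.] 0.59 [509.  61.  24.]
{'clock': 0.8, 'qpos': array([-1.39581039,  0.62836854,  0.03849149,  1.51739549, -0.02703148,
        0.99628643, -0.01998299]), 'qd': array([-0.0004149 ,  0.00119719, -0.00051654, -0.00012324,  0.00129158,
        0.00070515, -0.00039793]), 'tau': array([-1.35841415e-04, -5.63221586e+01,  1.22570112e+00, -1.93768269e+01,
        1.09321819e-02,  1.81438769e-03,  2.00485840e-05]), 'eef_pos': array([154.96797362, 631.28125791, 231.33510475]), 'tool_rot': array([ 3.14153387e+00, -7.04495270e-05,  2.90078860e+00]), 'force': array([ 0.4720403 , -0.42736057, -0.89930441]), 'torque': array([ 0.02115957, -0.03057825, -0.01730233]), 'gripper_force': 0.0, 'width': 85.37374661011218} 18.700000000000003
```

```bash
python3 - <<'E'
import cv2
a=cv2.imread("pics/top0.png");b=cv2.imread("pics/scene0.png")
cv2.imwrite("pics/t1.png",cv2.resize(a[110:310,150:410],(780,600),interpolation=cv2.INTER_CUBIC))
cv2.imwrite("pics/s1.png",cv2.resize(b[130:330,150:410],(780,600),interpolation=cv2.INTER_CUBIC))
E
```

```text
(no output)
```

View pics/t1.png

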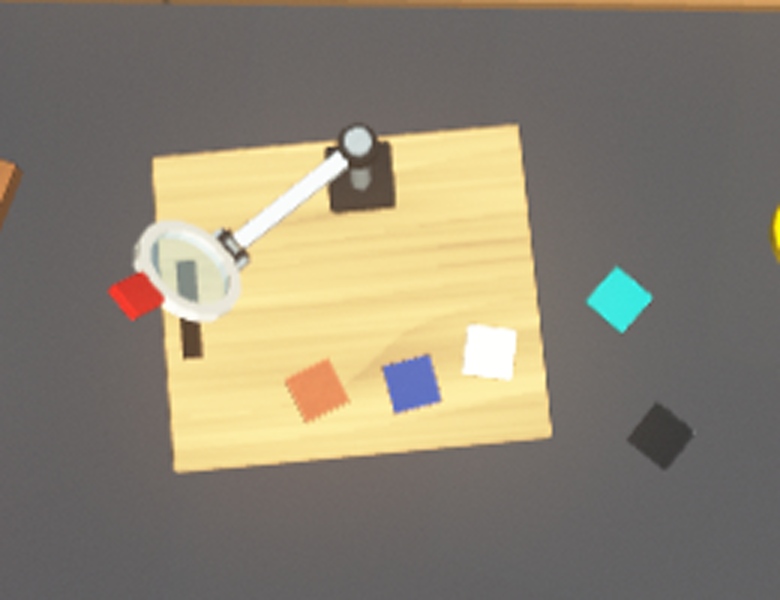

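View pics/s1.png

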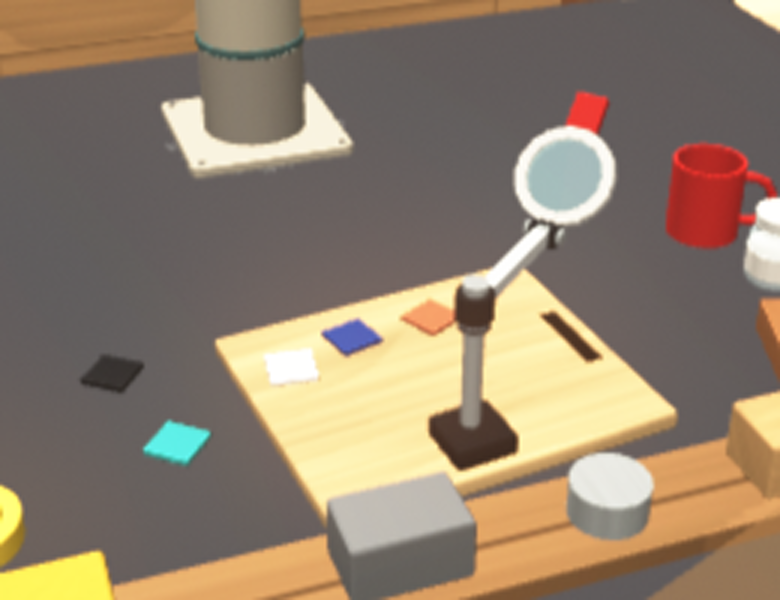

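The top crop shows the lens on the left at (185,270), the arm leading to the post at (358,140), and the red tab up at (137,296). White-tile candidates in full top pixels:
- White plate on the board at (313,227)
- Blue plate at (287,238)
- Clay plate at (256,240)
- Cyan plate off the board at (357,210)
- Black plate at (370,255)

The white plate on the board is the one meant. The network's first top hits were the cyan and black ones, which are wrong.

```bash
cat >> h.py <<'E'
def cloud(cam,d):
    c=get_calibration(cam);K,R,t=map(np.array,(c["K"],c["R"],c["t"]))
    v,u=np.mgrid[:d.shape[0],:d.shape[1]]
    P=np.stack([(u-K[0,2])/K[0,0]*d,(v-K[1,2])/K[1,1]*d,d],-1)
    return (P-t)@R
E
python3 - <<'E'
from h import *
for c in("top","scene"):
    p=cv2.imread(f"pics/{c}0.png").astype(int);d=np.load(f"pics/{c}0.npy");P=cloud(c,d)
    hsv=cv2.cvtColor(p.astype(np.uint8),cv2.COLOR_BGR2HSV)
    X=P[...,0];Y=P[...,1];Z=P[...,2]
    w=(p.min(-1)>190)&(abs(X-540)<45)&(abs(Y+106)<45)&(d>0)&(Z<40)
    ys,xs=np.nonzero(w);px=[xs.mean(),ys.mean()]
    print(c,"white",w.sum(),px,pt(c,px,z=24))
    if c=="top": cv2.imwrite("pics/w.png",cv2.resize(p[200:255,285:340].astype(np.uint8),(440,440)))
    m=(d>0)&(Z>174)&(Z<190)&(abs(X-720)<50)&(abs(Y)<50)
    ys,xs=np.nonzero(m);print("post",m.sum(),(np.percentile(P[m],[2,50,98],axis=0)).round(1), pt(c,[(xs.min()+xs.max())/2,(ys.min()+ys.max())/2],z=181))
    b=(d>0)&(Z>150)&(Z<172)&(X<700)&(X>600)&(Y<140)&(Y>15)&(p.min(-1)>130)
    if b.sum()>5:
        vx,vy,x0,y0=cv2.fitLine(P[b][:,:2].astype(np.float32),cv2.DIST_HUBER,0,.01,.01).ravel();print("bar",b.sum(),vx,vy,x0,y0,np.median(Z[b]),np.degrees(np.arctan2(vy,vx)))
    r=(d>0)&((hsv[...,0]<8)|(hsv[...,0]>172))&(hsv[...,1]>180)&(Z>180)&(X>480)&(X<650)&(Y>100)&(Y<250)
    print("tab",r.sum(),np.percentile(P[r],[2,50,98],axis=0).round(1))
E
```

```text
top white 279 [np.float64(312.80286738351253), np.float64(226.87813620071685)] [ 546.03790501 -101.12888017   24.        ]
post 85 [[681.7   4.  174.2]
 [697.5  16.3 179.7]
 [707.6  29.4 185.4]] [691.27211925  17.29579394 181.        ]
bar 317 0.6345171 -0.77290887 647.9616 74.152725 167.12964056057103 -50.615826
tab 154 [[543.8 166.3 235.4]
 [558.5 180.5 250.7]
 [574.6 195.7 260.8]]
scene white 250 [np.float64(245.804), np.float64(261.064)] [ 588.93777582 -118.93144342   24.        ]
post 73 [[688.8  -1.9 174.1]
 [703.7  11.4 179.9]
 [714.8  24.8 183.1]] [707.63059085   9.21073812 181.        ]
bar 193 0.65191615 -0.75829107 653.8961 73.38521 167.92660580323604 -49.31377
tab 108 [[547.6 162.9 237.8]
 [562.5 176.8 248.5]
 [577.  189.3 258.8]]
```

View pics/w.png

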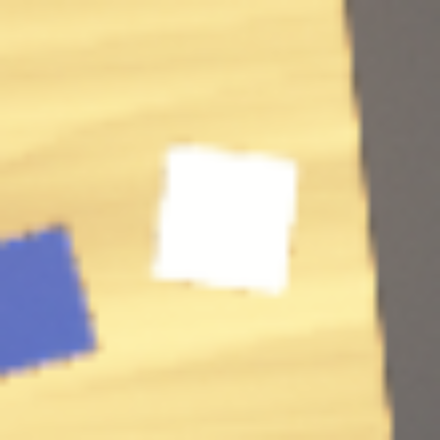

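The close crop confirms the choice: a white square, centred at about (313,227) in the full top view. World positions are post ≈ (700,13), tile ≈ (544,-103) and tip ≈ 45°. I'll tip the head first with shut fingers on the tab, then swing it by straddling the bar.

Request:
{"api": "play_rows", "payload": {"series": [[[0,0,2.7,0,0,0,1],[0,0,2.7,0,0,0,1],[2.5,-2.8,0,0,0,-3,1],[2.5,-2.8,0,0,0,-3,1],[2.5,-2.8,0,0,0,-3,1],[2.5,-2.8,0,0,0,-3,1],[2.5,-2.8,0,0,0,-3,1],[2.5,-2.8,0,0,0,-3,1],[2.5,-2.8,0,0,0,-3,1],[2.5,-2.8,0,0,0,-3,1],[2.5,-2.8,0,0,0,-3,1],[2.5,-2.8,0,0,0,-3,1],[2.5,-2.8,0,0,0,-3,1],[2.5,-2.8,0,0,0,-3,1],[2.5,-2.8,0,0,0,0,1],[2.5,-2.8,0,0,0,0,1],[2.5,-2.8,0,0,0,0,1],[2.5,-2.4,0,0,0,0,1],[0,0,0,0,0,0,1],[0,0,0,0,0,0,1]]]}}

```text
clock: 3.3
eef_pos: [554.4, 188.0, 285.2]
tool_rot: [-3.141, -0.001, 2.273]
force: [0.4, -0.1, -1.0]
width: 0.3
gripper_force: 0.0
```

Request:
{"api": "play_rows", "payload": {"series": [[[0,0,-0.7,0,0,0,1],[0,0,-0.7,0,0,0,1],[0,0,-0.7,0,0,0,1],[0,0,-0.6,0,0,0,1],[-0.26,0.31,-0.42,0,0,0,1],[-0.26,0.31,-0.42,0,0,0,1],[-0.24,0.29,-0.45,0,0,0,1],[-0.24,0.29,-0.45,0,0,0,1],[-0.21,0.25,-0.48,0,0,0,1],[-0.21,0.25,-0.48,0,0,0,1],[0,0,0,0,0,0,1]]]}}

```text
clock: 4.68
eef_pos: [540.9, 204.2, 230.8]
tool_rot: [-3.141, 0.001, 2.273]
force: [0.4, -1.0, 1.2]
width: -0.2
gripper_force: 0.2
```

```bash
python3 - <<'E'
from h import *
p,d=get_image("scene"); cv2.imwrite("pics/a.png",cv2.resize(p[80:280,220:480],(780,600))[:,:,::-1])
E
```

```text
(no output)
```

View pics/a.png

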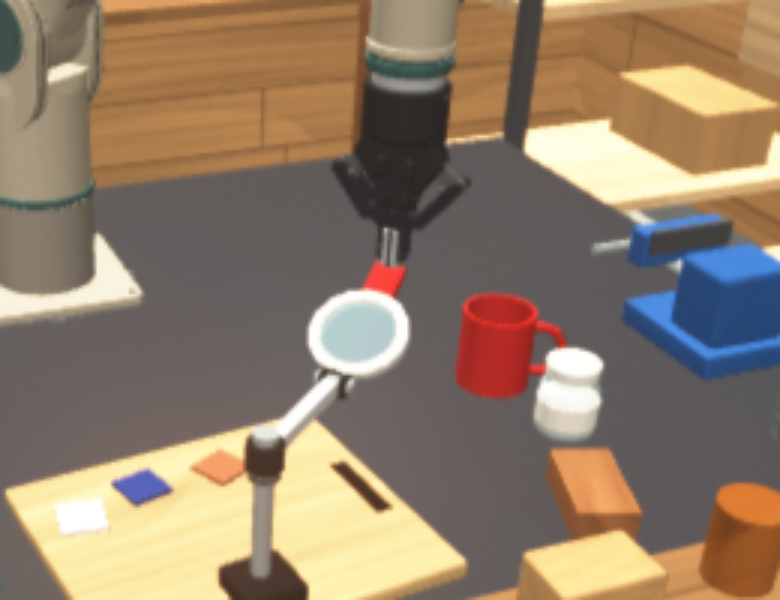

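The fingertips at crop (390,262) rest on the outer end of the red tab at (385,280). The head has tipped partway down, so I'll continue.

Request:
{"api": "play_rows", "payload": {"series": [[[-0.19,0.22,-0.51,0,0,0,1],[-0.19,0.22,-0.51,0,0,0,1],[-0.16,0.19,-0.53,0,0,0,1],[-0.16,0.19,-0.53,0,0,0,1],[-0.13,0.15,-0.55,0,0,0,1],[-0.13,0.15,-0.55,0,0,0,1],[-0.1,0.11,-0.56,0,0,0,1],[-0.1,0.11,-0.56,0,0,0,1],[-0.06,0.08,-0.58,0,0,0,1],[-0.06,0.08,-0.58,0,0,0,1],[-0.03,0.03,-0.5,0,0,0,1],[0,0,-0.4,0,0,0,1],[0,0,0,0,0,0,1],[0,0,0,0,0,0,1]]]}}

```text
clock: 6.48
eef_pos: [527.4, 219.6, 167.6]
tool_rot: [-3.141, -0.0, 2.273]
force: [0.4, -0.9, -0.5]
width: -0.1
gripper_force: 0.0
```

```bash
cat > tip.py <<'E'
from h import *
import sys
# plane of ring/tab from both depth pictures; arguments: rough lens centre x y
cx,cy=map(float,sys.argv[1:3])
for c in("top","scene"):
    p,d=get_image(c);P=cloud(c,d);X,Y,Z=P[...,0],P[...,1],P[...,2]
    m=(d>0)&(np.hypot(X-cx,Y-cy)<56)&(Z>140)&(Z<200)&(p.min(-1)>150)
    Q=P[m];A=np.c_[Q[:,:2]-[cx,cy],np.ones(len(Q))];k=np.ones(len(Q),bool)
    for _ in range(5):
        s=np.linalg.lstsq(A[k],Q[k,2],rcond=None)[0];e=Q[:,2]-A@s;k=abs(e)<4
    ys,xs=np.nonzero(m);(u,v),_,_=cv2.fitEllipse(cv2.convexHull(np.c_[xs,ys].astype(np.float32)))
    print(c,m.sum(),k.sum(),"slopes",s.round(3),"centre",pt(c,(u,v),z=165 if c=="top" else 163).round(1),(round(u),round(v)))
    for n in("lens_centre","tab_top","bar_mid"):
        r=place_of(n,c)[:1]
        for q in r: print("  ",n,np.round(q["pixel"],1),round(q["p"],2),pt(c,q["pixel"],z=dict(lens_centre=160,tab_top=165,bar_mid=160)[n]).round(1),pt(c,q["pixel"],d).round(1))
E
python3 tip.py 578 159
```

```text
top 1124 919 slopes [-4.00000e-03  1.30000e-02  1.63903e+02] centre [579.1 156.8 165. ] (211, 205)
   lens_centre [210.2 206.3] 0.72 [577.3 158.5 160. ] [576.9 158.1 162.9]
   tab_top [188.3 221.4] 0.56 [538.8 209.7 165. ] [520.5 184.3 310.3]
scene 490 459 slopes [-1.00000e-02  1.30000e-02  1.64866e+02] centre [578.8 156.9 163. ] (340, 198)
   tab_top [348.1 188.9] 0.97 [539.5 202.8 165. ] [546.3 199.  169. ]
   bar_mid [322.6 214.8] 0.92 [639.6  79.  160. ] [651.   73.5 167.6]
```

The head is level to about 0.015 rad, with the lens centre at (579,157). Next I'll lift and straddle the bar.

Request:
{"api": "play_rows", "payload": {"series": [[[0,0,1,0,0,0,1],[0,0,3,0,0,0,1],[0,0,3,0,0,0,1],[0,0,2,0,0,0,1],[2.4,-2.9,0,0,0,0,0.6],[2.4,-2.9,0,0,0,0,0.6],[2.4,-2.9,0,0,0,0,0.6],[2.4,-2.9,0,0,0,0,0.6],[1.95,-2.25,0,0,0,0,0.6],[0,0,0,0,0,0,0.6],[0,0,0,0,0,0,0.6],[0,0,0,0,0,0,0.6]]]}}

```text
clock: 8.38
eef_pos: [642.6, 82.6, 258.0]
tool_rot: [3.141, -0.001, 2.274]
force: [0.1, -1.3, 0.9]
width: 34.3
gripper_force: 0.0
```

```bash
python3 - <<'E'
from h import *
print(ctrl.read_state()["qpos"].round(2))
p,d=get_image("scene"); cv2.imwrite("pics/b.png",cv2.resize(p[80:280,220:480],(780,600))[:,:,::-1])
E
```

```text
[-0.33  0.61  0.27  1.5  -0.18  1.06  0.69]
```

View pics/b.png

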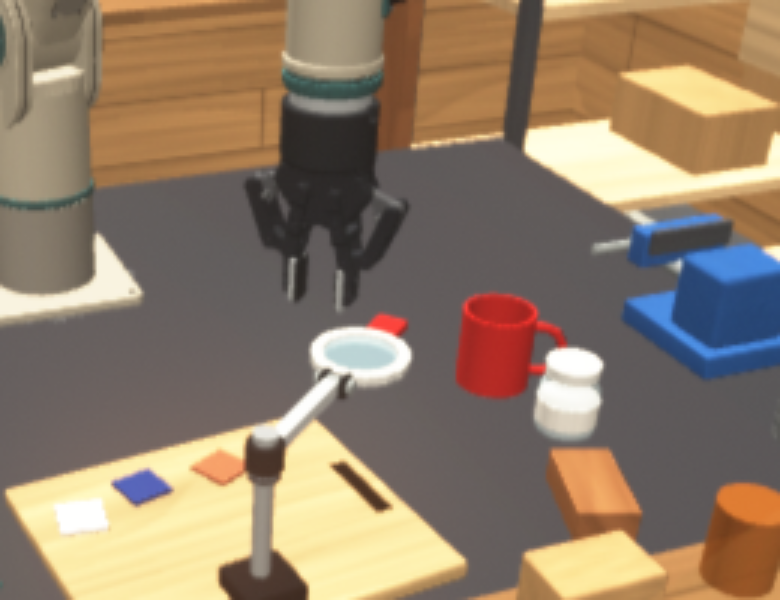

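The open fingers at crop (295-340,290) hang above the bar and the lens is level. Descending to straddle the bar.

Request:
{"api": "play_rows", "payload": {"series": [[[0,0,-2,0,0,0,0.6],[0,0,-2,0,0,0,0.6],[0,0,-2,0,0,0,0.6],[0,0,-1,0,0,0,0.6],[0,0,-1,0,0,0,0.6],[0,0,-1,0,0,0,0.6],[0,0,-1,0,0,0,0.6],[0,0,-1,0,0,0,0.6],[0,0,-0.5,0,0,0,0.6],[0,0,0,0,0,0,0.7],[0,0,0,0,0,0,0.7],[0,0,0,0,0,0,0.7]]]}}

```text
clock: 9.93
eef_pos: [643.5, 81.1, 143.1]
tool_rot: [3.141, 0.0, 2.272]
force: [0.2, -0.5, -0.1]
width: 25.7
gripper_force: 0.0
```

```bash
python3 tip.py 578 159
```

```text
Traceback (most recent call last):
  File "tip.py", line 11, in <module>
    ys,xs=np.nonzero(m);(u,v),_,_=cv2.fitEllipse(cv2.convexHull(np.c_[xs,ys].astype(np.float32)))
                                  ~~~~~~~~~~~~~~^^^^^^^^^^^^^^^^^^^^^^^^^^^^^^^^^^^^^^^^^^^^^^^^^
cv2.error: OpenCV(4.12.0) /io/opencv/modules/imgproc/src/shapedescr.cpp:356: error: (-215:Assertion failed) n >= 0 && (depth == CV_32F || depth == CV_32S) in function 'fitEllipseNoDirect'
```

```bash
python3 - <<'E'
import numpy as np
a=np.radians(130+4*np.arange(0,24)); p=np.c_[np.cos(a),np.sin(a)]*8.95
print(np.diff(p,axis=0).round(2).tolist())
E
```

```text
[[-0.46, -0.42], [-0.43, -0.45], [-0.4, -0.48], [-0.37, -0.51], [-0.33, -0.53], [-0.29, -0.55], [-0.25, -0.57], [-0.21, -0.59], [-0.17, -0.6], [-0.13, -0.61], [-0.09, -0.62], [-0.04, -0.62], [0.0, -0.62], [0.04, -0.62], [0.09, -0.62], [0.13, -0.61], [0.17, -0.6], [0.21, -0.59], [0.25, -0.57], [0.29, -0.55], [0.33, -0.53], [0.37, -0.51], [0.4, -0.48]]
```

Request:
{"api": "play_rows", "payload": {"series": [[[-0.23,-0.21,0,0,0,2,0.7],[-0.23,-0.21,0,0,0,2,0.7],[-0.21,-0.23,0,0,0,2,0.7],[-0.22,-0.22,0,0,0,2,0.7],[-0.2,-0.24,0,0,0,2,0.7],[-0.2,-0.24,0,0,0,2,0.7],[-0.18,-0.25,0,0,0,2,0.7],[-0.19,-0.26,0,0,0,2,0.7],[-0.17,-0.26,0,0,0,2,0.7],[-0.16,-0.27,0,0,0,2,0.7],[-0.15,-0.27,0,0,0,2,0.7],[-0.14,-0.28,0,0,0,2,0.7],[-0.13,-0.28,0,0,0,2,0.7],[-0.12,-0.29,0,0,0,2,0.7],[-0.11,-0.29,0,0,0,2,0.7],[-0.1,-0.3,0,0,0,2,0.7]]]}}

```text
clock: 11.98
eef_pos: [615.8, 39.9, 142.7]
tool_rot: [3.142, 0.0, 2.833]
force: [2.6, 1.9, 0.7]
width: 25.5
gripper_force: 1.5
```

```bash
sed -i 's/^    ys,xs=.*/    if m.sum()<50: print(c,"hidden");continue\n&/' tip.py; python3 - <<'E'
from h import *
print(ctrl.read_state()["qpos"].round(2))
p,d=get_image("scene"); cv2.imwrite("pics/c.png",cv2.resize(p[80:280,180:440],(780,600))[:,:,::-1])
E
```

```text
[-0.15  0.69  0.07  1.7  -0.06  0.76  1.21]
```

View pics/c.png

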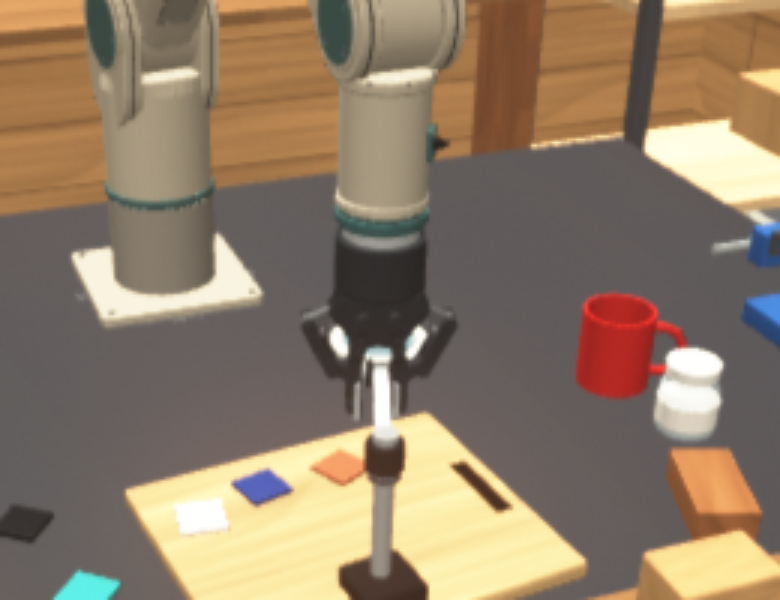

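The bar now points from the post at (385,440) straight to the gripper, so the swing is following, with about 3 N of force. Continuing.

Request:
{"api": "play_rows", "payload": {"series": [[[-0.09,-0.3,0,0,0,2,0.7],[-0.09,-0.3,0,0,0,2,0.7],[-0.07,-0.3,0,0,0,2,0.7],[-0.07,-0.31,0,0,0,2,0.7],[-0.05,-0.31,0,0,0,2,0.7],[-0.04,-0.31,0,0,0,2,0.7],[-0.03,-0.31,0,0,0,2,0.7],[-0.02,-0.31,0,0,0,2,0.7],[0,-0.31,0,0,0,2,0.7],[0,-0.31,0,0,0,2,0.7],[0.02,-0.31,0,0,0,2,0.7],[0.02,-0.31,0,0,0,2,0.7],[0.04,-0.31,0,0,0,2,0.7],[0.05,-0.31,0,0,0,2,0.7],[0.06,-0.31,0,0,0,2,0.7],[0.07,-0.3,0,0,0,2,0.7],[0.08,-0.3,0,0,0,2,0.7],[0.09,-0.3,0,0,0,2,0.7],[0.1,-0.3,0,0,0,2,0.7],[0.11,-0.29,0,0,0,2,0.7]]]}}

```text
clock: 14.52
eef_pos: [617.5, -21.2, 142.6]
tool_rot: [3.141, -0.0, -2.752]
force: [0.9, 3.4, -0.1]
width: 25.6
gripper_force: 1.5
```

Request:
{"api": "play_rows", "payload": {"series": [[[0.12,-0.29,0,0,0,2,0.7],[0.13,-0.28,0,0,0,2,0.7],[0.14,-0.28,0,0,0,2,0.7],[0.15,-0.27,0,0,0,2,0.7],[0.16,-0.27,0,0,0,2,0.7],[0,0,0,0,0,0,0.7],[0,0,0,0,0,0,0.7]]]}}

```text
clock: 15.4
eef_pos: [624.1, -36.1, 142.5]
tool_rot: [-3.141, -0.002, -2.58]
force: [-0.4, 1.1, -0.2]
width: 25.6
gripper_force: 0.3
```

```bash
cat > tile.py <<'E'
from h import *
for c,(u,v) in (("top",(313,227)),("scene",(247,252))):
    p,_=get_image(c); cr=p[v-14:v+15,u-14:u+15]
    m=(cr.min(-1)>205).astype(np.uint8);n,l,s,ce=cv2.connectedComponentsWithStats(m)
    i=1+np.argmax(s[1:,4]) if n>1 else 0
    px=ce[i]+[u-14,v-14]; print("tile",c,s[i],px.round(1),pt(c,px,z=24).round(1))
E
python3 tile.py; python3 tip.py 555 -90
```

```text
tile top [  0   0  29  29 841] [313. 227.] [ 545.7 -101.7   24. ]
tile scene [  5   8  18  12 178] [246.5 251.4] [ 546.5 -105.2   24. ]
top hidden
scene 376 340 slopes [-3.00000e-03 -3.70000e-02  1.64439e+02] centre [539.  -91.9 163. ] (249, 206)
   lens_centre [253.5 207. ] 0.72 [541.4 -79.  160. ] [548.6 -81.  164.3]
   tab_top [239.3 198. ] 0.86 [ 489.4 -104.1  165. ] [ 492.8 -105.   166.9]
   bar_mid [279.5 215.9] 0.78 [607.8 -28.6 160. ] [623.8 -34.2 170.3]
```

Request:
{"api": "play_rows", "payload": {"series": [[[0.14,-0.21,0,0,0,1.75,0.7],[0.14,-0.21,0,0,0,1.75,0.7],[0.15,-0.2,0,0,0,1.75,0.7],[0.16,-0.2,0,0,0,1.75,0.7],[0,0,0,0,0,0,0.7],[0,0,0,0,0,0,0.7]]]}}

```text
clock: 16.5
eef_pos: [630.8, -43.6, 142.7]
tool_rot: [-3.141, 0.0, -2.458]
force: [-0.7, 1.9, -0.3]
width: 25.8
gripper_force: 0.6
```

```bash
python3 tip.py 550 -100
```

```text
top hidden
scene 514 473 slopes [-2.00000e-02 -2.40000e-02  1.64474e+02] centre [ 548.4 -101.9  163. ] (246, 209)
   lens_centre [248.3 210.9] 0.85 [556.6 -97.7 160. ] [563.9 -99.6 164.4]
   tab_top [229.7 202.1] 0.89 [ 503.1 -134.5  165. ] [ 507.1 -135.3  167.3]
   bar_mid [119.7 287.1] 0.69 [ 765.3 -428.5  160. ] [ 579.  -446.3   16.7]
```

Close now. I'll back the finger off the bar, open, lift straight up, and move aside for a clear view.

Request:
{"api": "play_rows", "payload": {"series": [[[-0.12,0.16,0,0,0,0,0.65],[-0.12,0.16,0,0,0,0,0.6],[0,0,0,0,0,0,0.55],[0,0,0,0,0,0,0.55],[0,0,1,0,0,0,0.55],[0,0,2,0,0,0,0.55],[0,0,3,0,0,0,0.55],[0,0,3,0,0,0,0.55],[0,0,3,0,0,0,0.55],[-1,4,0,0,0,0,0.55],[-1,4,0,0,0,0,0.55],[-1,4,0,0,0,0,0.55],[-1,4,0,0,0,0,0.55],[-1,4,0,0,0,0,0.55],[0,4,0,0,0,0,0.55],[0,4,0,0,0,0,0.55],[0,0,0,0,0,0,0.55],[0,0,0,0,0,0,0.55]]]}}

```text
clock: 19.0
eef_pos: [578.3, 239.4, 263.1]
tool_rot: [-3.141, -0.0, -2.458]
force: [0.8, 0.3, 0.2]
width: 38.1
gripper_force: 0.0
```

```bash
python3 tip.py 550 -100; python3 - <<'E'
from h import *
p,d=get_image("top"); cv2.imwrite("pics/d.png",cv2.resize(p[110:310,150:410],(780,600))[:,:,::-1])
E
```

```text
top 1121 908 slopes [-9.0000e-03  8.0000e-03  1.6353e+02] centre [549.  -92.8 165. ] (313, 219)
   lens_centre [313.4 220.5] 0.97 [545.6 -94.  160. ] [545.3 -93.8 162.3]
   tab_top [329.6 240.5] 0.79 [ 496.8 -132.9  165. ] [ 496.6 -132.8  166.3]
   bar_mid [289.6 189.6] 0.81 [621.4 -35.2 160. ] [619.9 -35.1 167.9]
scene 566 519 slopes [-8.00000e-03  2.00000e-03  1.64648e+02] centre [550.1 -99.3 163. ] (247, 209)
   lens_centre [248.7 210.4] 0.58 [554.5 -96.  160. ] [558.8 -97.1 162.6]
   tab_top [229.5 202.8] 0.69 [ 506.7 -135.9  165. ] [ 511.2 -136.9  167.6]
   bar_mid [274.1 219.6] 0.61 [620.5 -47.6 160. ] [624.  -48.7 162.3]
```

View pics/d.png

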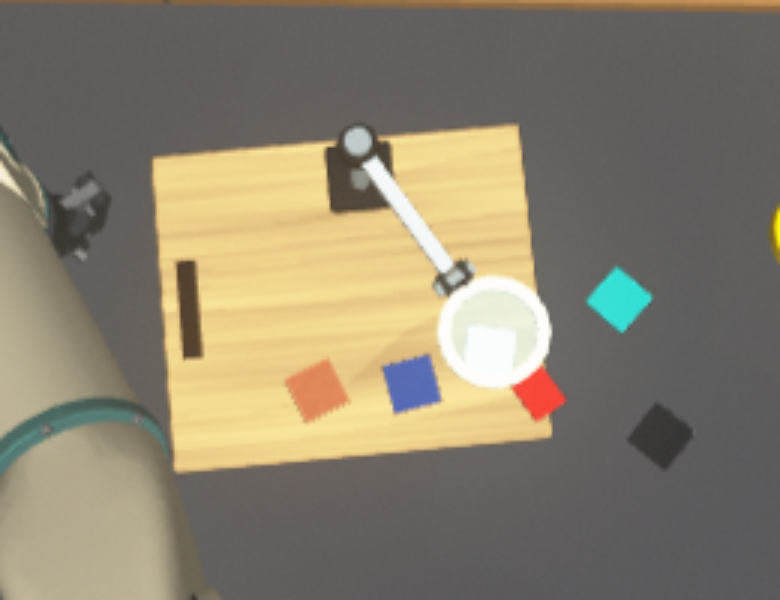

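The lens ring at crop (494,332) sits over the white tile at (490,350); some of that offset is parallax. Both cameras put the horizontal error at about 7-8 mm and the tilt at about 0.01 rad. The tiles haven't moved and the arm is clear, so I'm handing in.

```bash
python3 -c "
from h import *
print(workorder.finish_job())"
```

```text
the job is handed in; nothing more can be done
None
```

I swung the magnifier's lens over the white tile, levelled it, let go and handed the job in; by the cameras it is about 7–8 mm off centre (limit 15) and 0.01 rad from level (limit 0.12), but the hand-in gave no verdict.

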